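# Test two damper cartridges and sort out the binding ones

## Robot

A 6-joint arm with a two-finger parallel gripper is mounted at the origin on the work surface. World frame = base frame: x ahead of the robot, y to its left, z up, the work surface at z = 0. Lengths are in m, angles in rad, forces in N, time in s.
With the tool pointing down it reaches from about 0.425 to 0.95 m from the base axis. Payload 3.5 kg.
Tool frame: the origin (TCP) lies between the finger pads; the fingertips stand 14 mm ahead of it and the grasp point (between the pads) lies 5 mm behind it; z points along the fingers, y is the line along which they close (so a half turn about z gives the same grasp; the last joint's range is limited). The gripper opens to 85 mm and grips with 20 to 120 N. Pads are 22 mm wide; open, the fingers measure 114 mm over their backs; the gripper's body (76 mm by 85 mm) begins 54 mm behind the grasp point. The pads swing forward as they close: fully open they stand 13 mm farther back than shut.
Start: joints at [-1.463, 0.286, 1.577, -0, 1.279, -0.15], TCP at [0.172, -0.653, 0.245] pointing down, gripper open.
Joint ranges: [-2.77, 2.77], [-0.9, 2.22], [0.21, 2.48], [-1.53, 4.67], [0.24, 2.81], [-2.84, 2.84]. Speed limits (rad/s): [2.79, 2.79, 3.14, 3.14, 3.14, 3.14].

## Interface

Orientations are given as a unit quaternion [x, y, z, w].
In Python, from plant import * gives the robot as it stands.
- The arm moves only by the tool step_arm, never from a script. Its argument "commands" is a list of rows, each an object of numbers: "gripper": the gripper's target within -1 to 1 (shut at 1, half-way at 0, fully open at -1); "x", "y", "z": the shift along the tool's x, y, z in mm; "spin": the turn about the tool's z in degrees. A call has exactly 10 rows; each row shifts and turns the commanded pose from where the row before left it, along the tool's axes as they then stand; what a row does not reach is not made up. A row lasts 1/10 s, in which the tool goes at most 50 mm and 8.59 degrees, less where a joint would pass 70% of its speed; a pose out of reach is approached as far as the arm can. A call with a gripper value outside its range is refused whole. The fingers move at their own pace and stop on an object; "force" is the grip in N (left out, the last holds). Time passes only in rows, so rows that do not move let the fingers close, or fill a call up. It gives the time, the measured TCP pose, the force, the opening and the grip force at its end, in the units of the state.
- get_state(): the state, without advancing time (a new reading comes with each control period).
- read_camera(name): name is "scene" or "top"; returns a dict with "color" (420x560x3 uint8, red, green, blue), "z_map" (420x560 float32, m along the optical axis (not along the pixel's ray), 0 where there is no reading), "fx", "fy", "cx", "cy" (pixels), "eye" and "attitude" of the camera in the world. Camera axes: x right, y up, looking along -z (the intrinsics and any distortion apply to the point x, -y, -z); pixel columns grow to the right and rows downward; lengths in m; the calibration is good to about 2 mm. A picture is of the moment at which its call begins.
- sign_off(): hands the job in; it is judged then, once.
The state is a dict: "time": time; "qpos": joint angles; "dq": joint speeds; "joint_efforts": joint torques, N m; "eef_pos": TCP position; "tcp_rot": TCP orientation; "contact_force": force on the tool from outside, world axes, zero at the start; "wrist_torque": the same for the moment, N m; "opening": opening from 0.0 (shut) to 1.0 (fully open); "finger_force": force on a finger pad.
Only numpy, scipy, OpenCV 4.12 (cv2) and the standard library are available. Lean on these libraries where they do the work, as an engineer would, in place of code of your own. Each camera call takes 0.05 s, during which the arm holds its last target. There are 200 camera calls.

## Task

Test the two damper cartridges where they stand on the grey mat, the orange one first and then the blue: press the plunger straight down through its stroke, and if its resistance rises before it is fully home, hold a firm push of about 15 N on it for a moment but never force it (well under 45 N). Stand each damper whose plunger went fully home upright in the green tray, and each one that binds upright in the red tray (either, both or neither may bind), setting them down rather than dropping them and without knocking or tipping anything else on the bench.

Things in the scene. Friction and masses are not known exactly. Their poses are not given: they have to be found in the camera images.
- orange_center (a point): centre of the orange damper cartridge standing on the mat: black cylinder 44 mm in diameter (grip it here, 10 to 100 mm up) on a steel foot 54 mm in diameter and 10 mm high, body top 100 mm above its underside, about 0.6 kg in all (0.5 to 0.75), with a coloured band and a plunger of the same colour on top. Nothing on the outside shows whether it runs free or binds. The point lies on its axis, 50 mm above its underside; z is up its axis.
- orange_plunger: middle of the top face of the orange damper's plunger cap, a disc 30 mm in diameter and 8 mm thick on a 12 mm rod, on the damper's axis. With the plunger fully out it is 139 mm above the damper's underside; fully home 109 mm, the cap then all but flush (1 mm) on the body.
- orange_stroke (a joint): how far the orange plunger is pushed in, in m: 0 fully out, 0.030 fully home. It starts 0 to 6 mm in and stays where it is left. A free one slides all the way at 3 to 5 N. A binding one slides as easily to about 12 mm, then resists like a stiff spring (about 4 N more for each mm), so that a firm push moves it only a few mm on and it comes back to about 12 to 13 mm when let go.
- blue_center (a point): centre of the blue damper cartridge standing on the mat: black cylinder 44 mm in diameter (grip it here, 10 to 100 mm up) on a steel foot 54 mm in diameter and 10 mm high, body top 100 mm above its underside, about 0.6 kg in all (0.5 to 0.75), with a coloured band and a plunger of the same colour on top. Nothing on the outside shows whether it runs free or binds. The point lies on its axis, 50 mm above its underside; z is up its axis.
- blue_plunger: middle of the top face of the blue damper's plunger cap, a disc 30 mm in diameter and 8 mm thick on a 12 mm rod, on the damper's axis. With the plunger fully out it is 139 mm above the damper's underside; fully home 109 mm, the cap then all but flush (1 mm) on the body.
- blue_stroke (a joint): how far the blue plunger is pushed in, in m: 0 fully out, 0.030 fully home. It starts 0 to 6 mm in and stays where it is left. A free one slides all the way at 3 to 5 N. A binding one slides as easily to about 12 mm, then resists like a stiff spring (about 4 N more for each mm), so that a firm push moves it only a few mm on and it comes back to about 12 to 13 mm when let go.
- orange: the orange damper as a whole, origin at the centre of its underside
- blue: the blue damper as a whole, origin at the centre of its underside
- mat: grey rubber mat 3 mm thick, 420 by 504 mm, fixed on the bench (bench top at height 0), origin at the centre of its underside; the dampers, can, jar, wrench and jack stand on it
- good_tray: green open tray for good dampers, fixed to the bench, 200 (its x) by 110 (its y) by 25 mm high, walls and floor 5 mm thick; origin at the centre of its underside. Two dampers stand in it side by side along x, 45 mm either side of its centre.
- scrap_tray: red open tray for rejected dampers, same size, fixed; origin at the centre of its underside, x along its length
- spray_can_center (a point): bystander: yellow and steel spray can 58 mm in diameter, 115 mm tall, standing close (about 25 mm gap) to the orange damper; point half-way up
- jar_center (a point): bystander: amber glass jar with white cap, 58 mm in diameter, 80 mm tall, standing close (about 25 mm gap) to the blue damper; point half-way up
- wrench_grip (a point): bystander: steel wrench 140 mm long lying flat along its x, about 10 mm high; point on its handle
- jack: bystander: black scissor jack fixed to the bench, 210 mm long (its x), 64 mm wide, 150 mm tall; origin at the centre of its underside

How it is judged:
On the way, in this order (a step that is already met when the one before it is completed fails the run):
1. the orange damper is tested: its plunger is home (0.026 or more), or stops short (under 0.024) against a push of 8 N or more that bears on the mat (12 N with its weight) ((value of joint orange_stroke above 0.026 m or (value of joint orange_stroke below 0.024 m and contact force between the fingers and orange_plunger above 8 N and contact force between orange and mat above 12 N))), for 0.1 s.
2. the blue damper is tested: its plunger is home (0.026 or more), or stops short (under 0.024) against a push of 8 N or more that bears on the mat (12 N with its weight) ((value of joint blue_stroke above 0.026 m or (value of joint blue_stroke below 0.024 m and contact force between the fingers and blue_plunger above 8 N and contact force between blue and mat above 12 N))), for 0.1 s.
At the end, for the whole second after the job is handed in: each damper stands upright (within 0.1 rad) and at rest on a tray's floor: in the green tray if its plunger is home (0.026 m or more), in the red tray if its plunger stopped short (under 0.024 m) (angle between each of orange_center, blue_center's own z axis and vertical below 0.1 rad and linear speed of each of orange, blue below 0.03 m/s and ((value of joint orange_stroke above 0.026 m and x of orange_center in the frame of good_tray between -0.075 and 0.075 m and y of orange_center in the frame of good_tray between -0.03 and 0.03 m and z of orange_center in the frame of good_tray between 0.04 and 0.063 m) or (value of joint orange_stroke below 0.024 m and x of orange_center in the frame of scrap_tray between -0.075 and 0.075 m and y of orange_center in the frame of scrap_tray between -0.03 and 0.03 m and z of orange_center in the frame of scrap_tray between 0.04 and 0.063 m)) and ((value of joint blue_stroke above 0.026 m and x of blue_center in the frame of good_tray between -0.075 and 0.075 m and y of blue_center in the frame of good_tray between -0.03 and 0.03 m and z of blue_center in the frame of good_tray between 0.04 and 0.063 m) or (value of joint blue_stroke below 0.024 m and x of blue_center in the frame of scrap_tray between -0.075 and 0.075 m and y of blue_center in the frame of scrap_tray between -0.03 and 0.03 m and z of blue_center in the frame of scrap_tray between 0.04 and 0.063 m))); the robot touches nothing.
It fails at once if a plunger is forced with more than 45 N (contact force between the fingers and orange_plunger above 45 N or contact force between the fingers and blue_plunger above 45 N).
It fails at once if a damper is tipped more than 0.5 rad (angle between any of orange_center, blue_center's own z axis and vertical above 0.5 rad).
It fails at once if a damper is dropped from more than about 25 mm ((height (world z) of orange_center above 0.08 m and contact force between the fingers and orange below 0.05 N) or (height (world z) of blue_center above 0.08 m and contact force between the fingers and blue below 0.05 N)).
It fails at once if the spray can, the jar or the wrench is moved more than 25 mm (distance of any of spray_can_center, jar_center, wrench_grip from where it was at the start of the episode above 0.025 m).
It fails at once if the spray can or the jar is tipped over (angle between any of spray_can_center, jar_center's own z axis and vertical above 0.4 rad).
It also fails if it takes over 72 s, if anything falls off the work surface, if the arm or the gripper's body presses on something with over 40 N, if the wrist force passes 120 N, or if a joint passes its speed limit or range.

## Working session

There is one attempt and no reset: what is moved stays moved. The work goes in short steps, Python scripts to look and compute and a tool call to move; the robot and the scene stay as the last step left them, time stands still between calls to the robot, and variables do not carry over. Pictures are saved under pics/ and viewed, at most 10 in all, crops included, and the job is handed in when it is done.

Besides the shell and the picture viewer there is one more tool, called after "Request:" by a JSON object that holds its "op" and its "data", one argument or row to a line. step_arm: Moves the arm, as the interface text tells. Its arguments: {"type":"object","properties":{"commands":{"type":"array"},"force":{"type":"number"}},"required":["commands"]}

```bash
mkdir -p pics; cat > h.py <<'E'
from plant import *
import numpy as np, cv2
from scipy.spatial.transform import Rotation as R
def att(c):
    a=np.array(c["attitude"],float)
    return a if a.shape==(3,3) else R.from_quat(a).as_matrix()
def cloud(c):
    z=c["z_map"]; v,u=np.mgrid[0:z.shape[0],0:z.shape[1]]
    P=np.stack([(u-c["cx"])/c["fx"]*z,-(v-c["cy"])/c["fy"]*z,-z],-1)
    return P@att(c).T+np.array(c["eye"])
def ray(c,u,v,h):
    d=att(c)@np.array([(u-c["cx"])/c["fx"],-(v-c["cy"])/c["fy"],-1]); e=np.array(c["eye"])
    return e+d*(h-e[2])/d[2]
E
python3 - <<'E'
from h import *
s=get_state();print({k:np.round(v,3) for k,v in s.items()})
for n in("scene","top"):
    c=read_camera(n);print(n,{k:np.round(v,4).tolist() for k,v in c.items() if k not in("color","z_map")},(c["z_map"]>0).mean())
    np.savez(f"{n}.npz",**c)
    cv2.imwrite(f"pics/{n}.png",c["color"][:,:,::-1])
E
```

```text
{'time': np.float64(0.0), 'qpos': array([-1.463,  0.287,  1.578,  0.   ,  1.279, -0.15 ]), 'dq': array([ 0.001,  0.001,  0.002,  0.002, -0.001, -0.001]), 'joint_efforts': array([ 0.0000e+00, -4.0599e+01, -2.9263e+01, -0.0000e+00,  6.0000e-03,
        0.0000e+00]), 'eef_pos': array([ 0.172, -0.652,  0.244]), 'tcp_rot': array([ 0.992,  0.129,  0.   , -0.001]), 'contact_force': array([ 0.076, -0.314, -0.477]), 'wrist_torque': array([ 0.011,  0.036, -0.02 ]), 'finger_force': np.float64(0.0), 'opening': np.float64(1.002)}
scene {'fx': 457.5981, 'fy': 457.5981, 'cx': 284.5472, 'cy': 208.6815, 'eye': [1.1362, -0.676, 0.7801], 'attitude': [0.4202, 0.152, 0.3267, 0.8328]} 0.9959311224489796
top {'fx': 533.1699, 'fy': 533.1699, 'cx': 277.4672, 'cy': 209.2745, 'eye': [0.3841, 0.0035, 1.4376], 'attitude': [-0.0411, 0.0418, 0.7126, -0.6991]} 0.9960671768707483
```

View pics/scene.png

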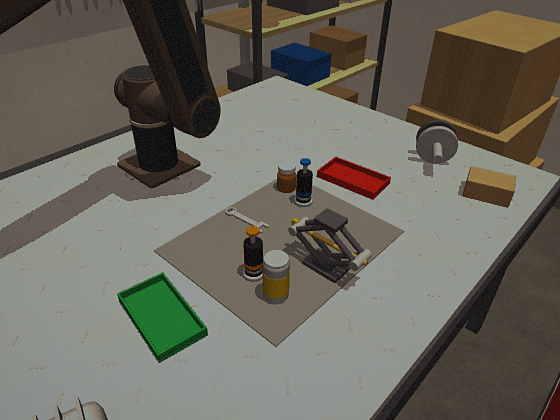

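View pics/top.png

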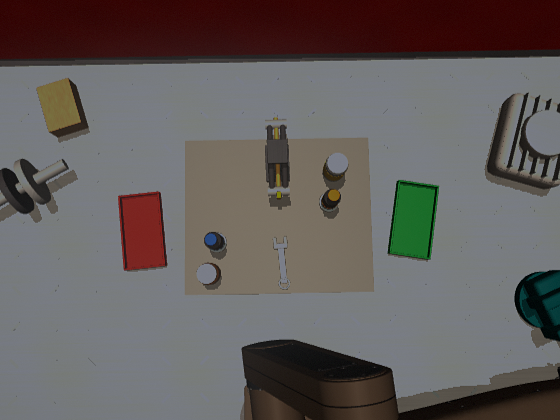

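The scene view shows the orange damper at (253,255) beside the can at (276,278), the blue damper at (305,185) beside the jar at (287,178), and the jack at (330,245). In the top view the orange cap is at (333,195), the blue cap at (212,239), the green tray at (414,220) and the red tray at (143,231).

```bash
python3 - <<'E'
from h import *
C={n:dict(np.load(n+".npz")) for n in("scene","top")}
W={n:cloud(c) for n,c in C.items()}
def mask(n,lo,hi):
    hsv=cv2.cvtColor(C[n]["color"],cv2.COLOR_RGB2HSV); w=W[n]
    m=cv2.inRange(hsv,lo,hi)>0
    return m&(w[...,0]>.25)&(w[...,0]<.95)&(abs(w[...,1])<.5)&(w[...,2]<.25)
B={"orange":((8,150,80),(20,255,255)),"blue":((100,130,50),(125,255,255))}
for k,(lo,hi) in B.items():
    cen=[]
    for n in C:
        w=W[n];m=mask(n,lo,hi)
        if k=="orange": # near damper
            m&=(w[...,1]<-.05)&(w[...,2]>.05)
        else: m&=(w[...,1]>.05)
        p=w[m]; top=np.percentile(p[:,2],97) if len(p) else 0
        mt=m&(w[...,2]>.108)
        q=w[mt&(w[...,2]>top-.006)]
        v,u=np.nonzero(mt&(w[...,2]>top-.006))
        r=cv2.minEnclosingCircle(np.stack([u,v],1).astype(np.float32))
        rr=ray(C[n],*r[0],top)
        print(k,n,len(p),len(q),"top",top.round(4),"med",np.median(q,0).round(4),"mid",((q.min(0)+q.max(0))/2).round(4),"ray",rr.round(4),np.round(r,1).tolist() if 0 else (r[0],r[1]))
for k,lo,hi in(("green",(45,120,40),(80,255,255)),("red",(0,150,80),(7,255,255))):
    for n in C:
        m=mask(n,lo,hi);w=W[n]
        p=w[m]; rim=p[p[:,2]>.019]
        r=cv2.minAreaRect(p[:,:2].astype(np.float32));
        r2=cv2.minAreaRect(rim[:,:2].astype(np.float32))
        print(k,n,len(p),np.round(r[0],4),np.round(r[1],4),round(r[2],1),"rim",np.round(r2[0],4),np.round(r2[1],4),round(r2[2],1),"z",np.percentile(p[:,2],[5,50,97]).round(4))
# everything >20mm above the bench near mat in top view
w=W["top"];m=(w[...,2]>.02)&(w[...,2]<.2)&(abs(w[...,1])<.26)&(w[...,0]>.36)&(w[...,0]<.8)
nl,L,st,_=cv2.connectedComponentsWithStats(m.astype(np.uint8))
for i in range(1,nl):
    if st[i,4]>30:
        p=w[L==i];print(st[i,4],p.min(0).round(3),p.max(0).round(3))
E
```

```text
orange scene 122 97 top 0.1402 med [ 0.5739 -0.1413  0.138 ] mid [ 0.5734 -0.1404  0.1377] ray [ 0.5748 -0.1429  0.1402] ((252.0, 230.0), 6.324655532836914)
orange top 24 17 top 0.143 med [ 0.5676 -0.141   0.1391] mid [ 0.5695 -0.1378  0.1419] ray [ 0.5692 -0.1369  0.143 ] ((333.3196716308594, 194.99180603027344), 5.680431842803955)
blue scene 87 49 top 0.1435 med [0.4709 0.1612 0.1411] mid [0.4695 0.1611 0.1412] ray [0.4722 0.1602 0.1435] ((305.5, 160.5), 4.743516445159912)
blue top 110 73 top 0.1458 med [0.4669 0.1658 0.1427] mid [0.4671 0.1647 0.1441] ray [0.4665 0.1648 0.1458] ((210.31817626953125, 239.13636779785156), 5.79443359375)
green scene 4156 [ 0.5213 -0.3651] [0.11   0.2021] 80.2 rim [ 0.5219 -0.3651] [0.11   0.2009] 80.3 z [0.0024 0.0053 0.0254]
green top 2892 [ 0.5183 -0.3626] [0.112  0.1998] 80.3 rim [ 0.5183 -0.3626] [0.112  0.1998] 80.3 z [-0.0003  0.0052  0.0267]
red scene 1018 [0.5037 0.3613] [0.2009 0.1163] 5.0 rim [0.5039 0.3613] [0.2006 0.1163] 5.0 z [0.0024 0.0055 0.0254]
red top 2865 [0.5019 0.3642] [0.1995 0.1109] 5.4 rim [0.5019 0.3642] [0.1995 0.1109] 5.4 z [0.0003 0.0055 0.0271]
1486 [ 0.571 -0.03   0.02 ] [0.787 0.029 0.161]
540 [ 0.625 -0.178  0.02 ] [ 0.682 -0.122  0.125]
308 [ 0.548 -0.159  0.023] [ 0.591 -0.116  0.147]
299 [0.444 0.144 0.02 ] [0.487 0.187 0.148]
406 [0.36  0.155 0.021] [0.411 0.209 0.09 ]
```

```bash
cat >> h.py <<'E'
def need(x,y,z):
    s=get_state(); r=R.from_quat(s["tcp_rot"])
    d=r.inv().apply(np.array([x,y,z])-s["eef_pos"])*1000
    xt=r.apply([1,0,0]); print("t",round(float(s["time"]),2),"pos",np.round(s["eef_pos"],4),"need mm",d.round(1),"xang",np.degrees(np.arctan2(xt[1],xt[0])).round(2),"tilt z",r.apply([0,0,1]).round(4),"F",np.round(s["contact_force"],2),"q",np.round(s["qpos"],2))
E
```

Request:
{"op": "step_arm", "data": {
  "commands": [
    {"gripper": 1, "x": 0, "y": 0, "z": 0, "spin": 8.2},
    {"gripper": 1, "x": 0, "y": 0, "z": 0, "spin": 8.2},
    {"gripper": 1, "x": 0, "y": 0, "z": 0, "spin": 8.2},
    {"gripper": 1, "x": 21, "y": -40, "z": 0, "spin": 0},
    {"gripper": 1, "x": 21, "y": -40, "z": 0, "spin": 0},
    {"gripper": 1, "x": 21, "y": -40, "z": 0, "spin": 0},
    {"gripper": 1, "x": 21, "y": -40, "z": 0, "spin": 0},
    {"gripper": 1, "x": 21, "y": -40, "z": 0, "spin": 0},
    {"gripper": 1, "x": 21, "y": -40, "z": 0, "spin": 0},
    {"gripper": 1, "x": 21, "y": -40, "z": 0, "spin": 0}
  ]
}}

```text
time: 1.1
eef_pos: [0.3654, -0.4, 0.2448]
tcp_rot: [0.996, -0.086, -0.0, -0.0]
contact_force: [-0.5, -0.3, 0.0]
opening: -0.003
finger_force: 0.0
```

```bash
python3 -c "
from h import *
need(.570,-.139,.19)"
```

```text
t 1.1 pos [ 0.3654 -0.4     0.2448] need mm [ 157.  -292.1   55. ] xang -9.85 tilt z [-3.e-04  7.e-04 -1.e+00] F [-0.47 -0.26  0.05] q [-1.02 -0.01  1.9   0.    1.24  0.72]
```

Request:
{"op": "step_arm", "data": {
  "commands": [
    {"gripper": 1, "x": 20, "y": -37, "z": 4},
    {"gripper": 1, "x": 20, "y": -37, "z": 6},
    {"gripper": 1, "x": 20, "y": -37, "z": 6},
    {"gripper": 1, "x": 20, "y": -36, "z": 6},
    {"gripper": 1, "x": 20, "y": -36, "z": 6},
    {"gripper": 1, "x": 20, "y": -36, "z": 6},
    {"gripper": 1, "x": 20, "y": -36, "z": 6},
    {"gripper": 1, "x": 16, "y": -30, "z": 6},
    {"gripper": 1, "x": 0, "y": 0, "z": 6},
    {"gripper": 1, "x": 0, "y": 0, "z": 2}
  ]
}}

```text
invalid input
```

```bash
python3 - <<'E'
from h import *
need(.570,-.139,.158)
for n in("scene","top"):
    c=read_camera(n);np.savez(n+"2.npz",**c)
    p={"scene":c["color"][150:310,190:350],"top":c["color"][120:280,270:430]}[n]
    cv2.imwrite(f"pics/{n}2.png",cv2.resize(p[:,:,::-1],None,fx=3,fy=3,interpolation=cv2.INTER_CUBIC))
a=cv2.imread("pics/scene2.png")[:,:400];b=cv2.imread("pics/top2.png")[:,:400];cv2.imwrite("pics/both2.png",np.hstack([a,b]))
E
```

```text
t 1.1 pos [ 0.3654 -0.4     0.2448] need mm [ 157.  -292.1   87. ] xang -9.85 tilt z [-3.e-04  7.e-04 -1.e+00] F [-0.47 -0.26  0.05] q [-1.02 -0.01  1.9   0.    1.24  0.72]
```

View pics/both2.png

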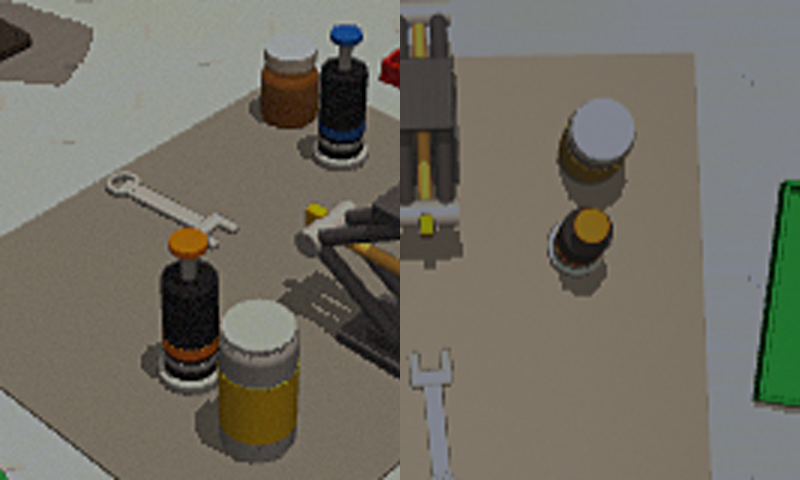

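The move was refused because its rows had no spin. The view shows both dampers upright and plungers out; the orange cap is at top pixel (334,195), as measured before.

Request:
{"op": "step_arm", "data": {
  "commands": [
    {"gripper": 1, "x": 20, "y": -37, "z": 4, "spin": 0},
    {"gripper": 1, "x": 20, "y": -37, "z": 6, "spin": 0},
    {"gripper": 1, "x": 20, "y": -37, "z": 6, "spin": 0},
    {"gripper": 1, "x": 20, "y": -37, "z": 6, "spin": 0},
    {"gripper": 1, "x": 20, "y": -37, "z": 6, "spin": 0},
    {"gripper": 1, "x": 20, "y": -37, "z": 6, "spin": 0},
    {"gripper": 1, "x": 20, "y": -37, "z": 6, "spin": 0},
    {"gripper": 1, "x": 16, "y": -30, "z": 6, "spin": 0},
    {"gripper": 1, "x": 0, "y": 0, "z": 6, "spin": 0},
    {"gripper": 1, "x": 0, "y": 0, "z": 2, "spin": 0}
  ]
}}

```text
time: 2.2
eef_pos: [0.5673, -0.1438, 0.1899]
tcp_rot: [0.996, -0.085, -0.001, -0.0]
contact_force: [-0.8, -0.5, -0.1]
opening: 0.003
finger_force: 0.0
```

```bash
python3 - <<'E'
from h import *
need(.570,-.139,.158)
for n in("scene","top"):
    c=read_camera(n);np.savez(n+"3.npz",**c)
    p={"scene":c["color"][150:310,190:350],"top":c["color"][120:280,270:430]}[n]
    cv2.imwrite(f"pics/{n}3.png",cv2.resize(p[:,:,::-1],None,fx=3,fy=3,interpolation=cv2.INTER_CUBIC))
a=cv2.imread("pics/scene3.png")[:,:400];b=cv2.imread("pics/top3.png")[:,:400];cv2.imwrite("pics/both3.png",np.hstack([a,b]))
E
```

```text
t 2.2 pos [ 0.5673 -0.1438  0.1899] need mm [ 2.  -5.2 31.9] xang -9.76 tilt z [-2.5e-03  3.0e-04 -1.0e+00] F [-0.77 -0.45 -0.14] q [-0.42  0.14  1.85 -0.    1.15  1.32]
```

View pics/both3.png

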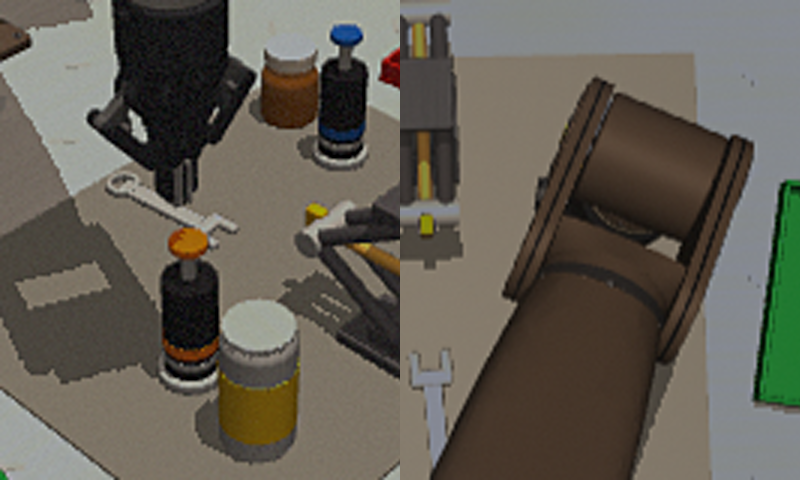

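The shut fingertips are at crop (178,200), about 35 mm above and a little left of the orange cap at (188,240), as computed.

Request:
{"op": "step_arm", "data": {
  "commands": [
    {"gripper": 1, "x": 2, "y": -5, "z": 3, "spin": 0},
    {"gripper": 1, "x": 0, "y": 0, "z": 5, "spin": 0},
    {"gripper": 1, "x": 0, "y": 0, "z": 5, "spin": 0},
    {"gripper": 1, "x": 0, "y": 0, "z": 5, "spin": 0},
    {"gripper": 1, "x": 0, "y": 0, "z": 5, "spin": 0},
    {"gripper": 1, "x": 0, "y": 0, "z": 5, "spin": 0},
    {"gripper": 1, "x": 0, "y": 0, "z": 4, "spin": 0},
    {"gripper": 1, "x": 0, "y": 0, "z": 3, "spin": 0},
    {"gripper": 1, "x": 0, "y": 0, "z": 2, "spin": 0},
    {"gripper": 1, "x": 0, "y": 0, "z": 2, "spin": 0}
  ]
}}

```text
time: 3.3
eef_pos: [0.5707, -0.1392, 0.1524]
tcp_rot: [0.996, -0.086, 0.0, 0.0]
contact_force: [-1.6, 0.3, 1.9]
opening: 0.0
finger_force: 1.3
```

```bash
python3 -c "
from h import *
need(.570,-.139,.1275)"
```

```text
t 3.3 pos [ 0.5707 -0.1392  0.1524] need mm [-0.7 -0.1 24.9] xang -9.83 tilt z [ 2.e-04 -1.e-04 -1.e+00] F [-1.56  0.35  1.88] q [-0.41  0.19  1.87  0.    1.08  1.33]
```

Request:
{"op": "step_arm", "data": {
  "commands": [
    {"gripper": 1, "x": 0, "y": 0, "z": 2, "spin": 0},
    {"gripper": 1, "x": 0, "y": 0, "z": 2, "spin": 0},
    {"gripper": 1, "x": 0, "y": 0, "z": 2, "spin": 0},
    {"gripper": 1, "x": 0, "y": 0, "z": 1, "spin": 0},
    {"gripper": 1, "x": 0, "y": 0, "z": 1, "spin": 0},
    {"gripper": 1, "x": 0, "y": 0, "z": 1, "spin": 0},
    {"gripper": 1, "x": 0, "y": 0, "z": 1, "spin": 0},
    {"gripper": 1, "x": 0, "y": 0, "z": 0.5, "spin": 0},
    {"gripper": 1, "x": 0, "y": 0, "z": 0, "spin": 0},
    {"gripper": 1, "x": 0, "y": 0, "z": 0, "spin": 0}
  ]
}}

```text
time: 4.3
eef_pos: [0.571, -0.1393, 0.1427]
tcp_rot: [0.996, -0.086, 0.0, 0.0]
contact_force: [-1.6, 1.6, 5.3]
opening: -0.001
finger_force: 2.8
```

Request:
{"op": "step_arm", "data": {
  "commands": [
    {"gripper": 1, "x": 0, "y": 0, "z": 0.5, "spin": 0},
    {"gripper": 1, "x": 0, "y": 0, "z": 0.5, "spin": 0},
    {"gripper": 1, "x": 0, "y": 0, "z": 0.5, "spin": 0},
    {"gripper": 1, "x": 0, "y": 0, "z": 0.5, "spin": 0},
    {"gripper": 1, "x": 0, "y": 0, "z": 0.5, "spin": 0},
    {"gripper": 1, "x": 0, "y": 0, "z": 0, "spin": 0},
    {"gripper": 1, "x": 0, "y": 0, "z": 0, "spin": 0},
    {"gripper": 1, "x": 0, "y": 0, "z": 0, "spin": 0},
    {"gripper": 1, "x": 0, "y": 0, "z": 0, "spin": 0},
    {"gripper": 1, "x": 0, "y": 0, "z": 0, "spin": 0}
  ]
}}

```text
time: 5.3
eef_pos: [0.5715, -0.1395, 0.1416]
tcp_rot: [0.996, -0.086, 0.001, 0.0]
contact_force: [-2.5, 1.9, 9.4]
opening: 0.001
finger_force: 4.9
```

Request:
{"op": "step_arm", "data": {
  "commands": [
    {"gripper": 1, "x": 0, "y": 0, "z": 0.6, "spin": 0},
    {"gripper": 1, "x": 0, "y": 0, "z": 0.6, "spin": 0},
    {"gripper": 1, "x": 0, "y": 0, "z": 0.6, "spin": 0},
    {"gripper": 1, "x": 0, "y": 0, "z": 0.6, "spin": 0},
    {"gripper": 1, "x": 0, "y": 0, "z": 0.6, "spin": 0},
    {"gripper": 1, "x": 0, "y": 0, "z": 0.5, "spin": 0},
    {"gripper": 1, "x": 0, "y": 0, "z": 0, "spin": 0},
    {"gripper": 1, "x": 0, "y": 0, "z": 0, "spin": 0},
    {"gripper": 1, "x": 0, "y": 0, "z": 0, "spin": 0},
    {"gripper": 1, "x": 0, "y": 0, "z": 0, "spin": 0}
  ]
}}

```text
time: 6.3
eef_pos: [0.5724, -0.1399, 0.1402]
tcp_rot: [0.996, -0.086, 0.002, 0.001]
contact_force: [-4.6, 2.1, 14.6]
opening: -0.001
finger_force: 7.8
```

Orange binds: about 4 N/mm past roughly 13 mm, held at 14.6 N. It goes in the red tray.

Request:
{"op": "step_arm", "data": {
  "commands": [
    {"gripper": 1, "x": 0, "y": 0, "z": -5, "spin": 0},
    {"gripper": 1, "x": 0, "y": 0, "z": -10, "spin": 0},
    {"gripper": 1, "x": 0, "y": 0, "z": -20, "spin": 0},
    {"gripper": -1, "x": 0, "y": 0, "z": -20, "spin": 0},
    {"gripper": -1, "x": 0, "y": 0, "z": -10, "spin": 0},
    {"gripper": -1, "x": 0, "y": 0, "z": 0, "spin": 0},
    {"gripper": -1, "x": 0, "y": 0, "z": 0, "spin": 0},
    {"gripper": -1, "x": 0, "y": 0, "z": 0, "spin": 0},
    {"gripper": -1, "x": 0, "y": 0, "z": 0, "spin": 0},
    {"gripper": -1, "x": 0, "y": 0, "z": 0, "spin": 0}
  ]
}}

```text
time: 7.3
eef_pos: [0.5703, -0.139, 0.1999]
tcp_rot: [0.996, -0.086, -0.001, -0.0]
contact_force: [0.2, 0.3, -0.1]
opening: 0.998
finger_force: 0.0
```

```bash
python3 -c "
from h import *
need(.570,-.139,.083)"
```

```text
t 7.3 pos [ 0.5703 -0.139   0.1999] need mm [-1.000e-01  1.000e-01  1.169e+02] xang -9.83 tilt z [-1.3e-03  6.0e-04 -1.0e+00] F [ 0.23  0.28 -0.1 ] q [-0.41  0.14  1.84 -0.    1.17  1.33]
```

Request:
{"op": "step_arm", "data": {
  "commands": [
    {"gripper": -1, "x": 0, "y": 0, "z": 10, "spin": 0},
    {"gripper": -1, "x": 0, "y": 0, "z": 14, "spin": 0},
    {"gripper": -1, "x": 0, "y": 0, "z": 14, "spin": 0},
    {"gripper": -1, "x": 0, "y": 0, "z": 14, "spin": 0},
    {"gripper": -1, "x": 0, "y": 0, "z": 14, "spin": 0},
    {"gripper": -1, "x": 0, "y": 0, "z": 14, "spin": 0},
    {"gripper": -1, "x": 0, "y": 0, "z": 14, "spin": 0},
    {"gripper": -1, "x": 0, "y": 0, "z": 12, "spin": 0},
    {"gripper": -1, "x": 0, "y": 0, "z": 8, "spin": 0},
    {"gripper": -1, "x": 0, "y": 0, "z": 2, "spin": 0}
  ]
}}

```text
time: 8.3
eef_pos: [0.57, -0.1389, 0.0834]
tcp_rot: [0.996, -0.086, -0.001, -0.0]
contact_force: [-0.2, -1.1, -0.1]
opening: 0.996
finger_force: 0.0
```

Request:
{"op": "step_arm", "data": {
  "commands": [
    {"gripper": 1, "x": 0, "y": 0, "z": 0, "spin": 0},
    {"gripper": 1, "x": 0, "y": 0, "z": 0, "spin": 0},
    {"gripper": 1, "x": 0, "y": 0, "z": 0, "spin": 0},
    {"gripper": 1, "x": 0, "y": 0, "z": 0, "spin": 0},
    {"gripper": 1, "x": 0, "y": 0, "z": 0, "spin": 0},
    {"gripper": 1, "x": 0, "y": 0, "z": 0, "spin": 0},
    {"gripper": 1, "x": 0, "y": 0, "z": 0, "spin": 0},
    {"gripper": 1, "x": 0, "y": 0, "z": 0, "spin": 0},
    {"gripper": 1, "x": 0, "y": 0, "z": 0, "spin": 0},
    {"gripper": 1, "x": 0, "y": 0, "z": 0, "spin": 0}
  ],
  "force": 60
}}

```text
time: 9.3
eef_pos: [0.5714, -0.1392, 0.086]
tcp_rot: [0.996, -0.086, 0.001, 0.0]
contact_force: [0.8, 2.7, 5.2]
opening: 0.498
finger_force: 61.4
```

```bash
python3 -c "
from h import *
need(.570,-.139,.26)
s=get_state();print(s['opening'],s['finger_force'],s['wrist_torque'])"
```

```text
t 9.3 pos [ 0.5714 -0.1392  0.086 ] need mm [-1.10e+00  1.00e-01 -1.74e+02] xang -9.83 tilt z [ 1.8e-03 -2.0e-04 -1.0e+00] F [0.76 2.66 5.24] q [-0.41  0.28  1.9   0.    0.96  1.33]
0.49805744919816886 61.35061740875244 [ 0.27347437  0.12516052 -0.02259041]
```

Request:
{"op": "step_arm", "data": {
  "commands": [
    {"gripper": 1, "x": 0, "y": 0, "z": -5, "spin": 0},
    {"gripper": 1, "x": 0, "y": 0, "z": -10, "spin": 0},
    {"gripper": 1, "x": 0, "y": 0, "z": -20, "spin": 0},
    {"gripper": 1, "x": 0, "y": 0, "z": -25, "spin": 0},
    {"gripper": 1, "x": 0, "y": 0, "z": -25, "spin": 0},
    {"gripper": 1, "x": 0, "y": 0, "z": -25, "spin": 0},
    {"gripper": 1, "x": 0, "y": 0, "z": -25, "spin": 0},
    {"gripper": 1, "x": 0, "y": 0, "z": -25, "spin": 0},
    {"gripper": 1, "x": 0, "y": 0, "z": -15, "spin": 0},
    {"gripper": 1, "x": 0, "y": 0, "z": -5, "spin": 0}
  ]
}}

```text
time: 10.3
eef_pos: [0.5709, -0.1395, 0.2663]
tcp_rot: [0.996, -0.086, 0.001, 0.0]
contact_force: [0.6, -0.0, -6.3]
opening: 0.502
finger_force: 62.0
```

```bash
python3 -c "
from h import *
need(.548,.367,.263)
s=get_state();print(s['opening'],s['finger_force'],s['wrist_torque'])"
```

```text
t 10.3 pos [ 0.5709 -0.1395  0.2663] need mm [-109.1 -495.1    2.7] xang -9.83 tilt z [ 0.0019 -0.0011 -1.    ] F [ 0.56 -0.02 -6.28] q [-0.41  0.08  1.78 -0.    1.28  1.33]
0.5020304140059005 61.967371702194214 [-0.01764389 -0.03936641 -0.02920946]
```

Request:
{"op": "step_arm", "data": {
  "commands": [
    {"gripper": 1, "x": -2, "y": -10, "z": 0, "spin": 0},
    {"gripper": 1, "x": -5, "y": -20, "z": 0, "spin": 0},
    {"gripper": 1, "x": -6, "y": -30, "z": 0, "spin": 0},
    {"gripper": 1, "x": -8, "y": -35, "z": 0, "spin": 0},
    {"gripper": 1, "x": -8, "y": -35, "z": 0, "spin": 0},
    {"gripper": 1, "x": -8, "y": -35, "z": 0, "spin": 0},
    {"gripper": 1, "x": -8, "y": -35, "z": 0, "spin": 0},
    {"gripper": 1, "x": -8, "y": -35, "z": 0, "spin": 0},
    {"gripper": 1, "x": -8, "y": -35, "z": 0, "spin": 0},
    {"gripper": 1, "x": -8, "y": -35, "z": 0, "spin": 0}
  ]
}}

```text
time: 11.3
eef_pos: [0.5529, 0.1751, 0.2621]
tcp_rot: [0.996, -0.086, -0.002, 0.0]
contact_force: [0.1, -0.4, -6.1]
opening: 0.496
finger_force: 62.1
```

Request:
{"op": "step_arm", "data": {
  "commands": [
    {"gripper": 1, "x": -8, "y": -35, "z": 0, "spin": 0},
    {"gripper": 1, "x": -8, "y": -35, "z": 0, "spin": 0},
    {"gripper": 1, "x": -8, "y": -35, "z": 0, "spin": 0},
    {"gripper": 1, "x": -7, "y": -30, "z": 0, "spin": 0},
    {"gripper": 1, "x": -6, "y": -25, "z": 0, "spin": 0},
    {"gripper": 1, "x": -4, "y": -20, "z": 0, "spin": 0},
    {"gripper": 1, "x": -2, "y": -10, "z": 0, "spin": 0},
    {"gripper": 1, "x": 0, "y": 0, "z": 0, "spin": 0},
    {"gripper": 1, "x": 0, "y": 0, "z": 0, "spin": 0},
    {"gripper": 1, "x": 0, "y": 0, "z": 0, "spin": 0}
  ]
}}

```text
time: 12.3
eef_pos: [0.5451, 0.3665, 0.2647]
tcp_rot: [0.996, -0.086, -0.0, 0.0]
contact_force: [-0.4, -0.1, -5.9]
opening: 0.497
finger_force: 62.2
```

```bash
python3 - <<'E'
from h import *
need(.548,.367,.12)
c=read_camera("scene");cv2.imwrite("pics/red4.png",cv2.resize(c["color"][60:260,240:440,::-1],None,fx=3,fy=3,interpolation=cv2.INTER_CUBIC))
E
```

```text
t 12.3 pos [0.5451 0.3665 0.2647] need mm [  2.8  -1.1 144.7] xang -9.9 tilt z [-2.e-04 -7.e-04 -1.e+00] F [-0.37 -0.14 -5.91] q [ 0.44  0.23  1.6  -0.    1.3   2.18]
```

View pics/red4.png

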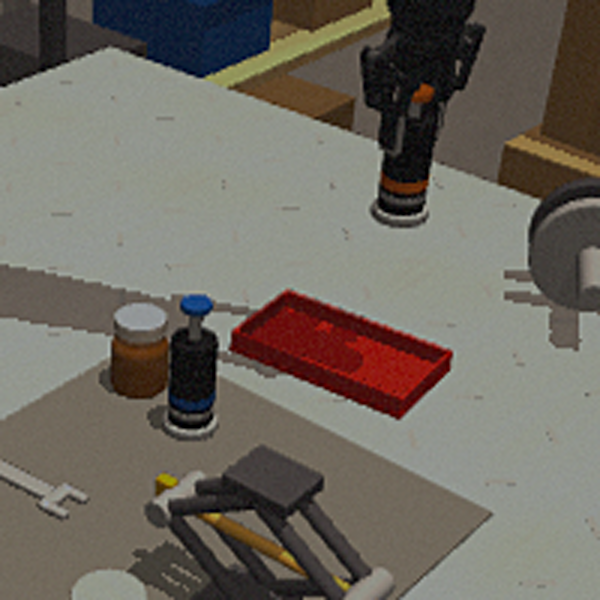

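The orange damper hangs upright at crop (405,150) above the red tray, whose centre is at (345,350). Its plunger is out a little, and the blue damper and jar are untouched.

Request:
{"op": "step_arm", "data": {
  "commands": [
    {"gripper": 1, "x": 3, "y": -1, "z": 10, "spin": 0},
    {"gripper": 1, "x": 0, "y": 0, "z": 20, "spin": 0},
    {"gripper": 1, "x": 0, "y": 0, "z": 22, "spin": 0},
    {"gripper": 1, "x": 0, "y": 0, "z": 22, "spin": 0},
    {"gripper": 1, "x": 0, "y": 0, "z": 22, "spin": 0},
    {"gripper": 1, "x": 0, "y": 0, "z": 22, "spin": 0},
    {"gripper": 1, "x": 0, "y": 0, "z": 20, "spin": 0},
    {"gripper": 1, "x": 0, "y": 0, "z": 15, "spin": 0},
    {"gripper": 1, "x": 0, "y": 0, "z": 10, "spin": 0},
    {"gripper": 1, "x": 0, "y": 0, "z": 4, "spin": 0}
  ]
}}

```text
time: 13.35
eef_pos: [0.5475, 0.3677, 0.0964]
tcp_rot: [0.996, -0.086, -0.001, 0.0]
contact_force: [0.0, 0.2, -5.6]
opening: 0.497
finger_force: 62.2
```

```bash
python3 -c "
from h import *
need(.548,.367,.088)"
```

```text
t 13.35 pos [0.5475 0.3677 0.0964] need mm [0.6 0.6 8.4] xang -9.85 tilt z [-1.7e-03 -8.0e-04 -1.0e+00] F [ 0.03  0.19 -5.64] q [ 0.44  0.4   1.71 -0.    1.02  2.18]
```

Request:
{"op": "step_arm", "data": {
  "commands": [
    {"gripper": 1, "x": 0, "y": 0, "z": 2, "spin": 0},
    {"gripper": 1, "x": 0, "y": 0, "z": 2, "spin": 0},
    {"gripper": 1, "x": 0, "y": 0, "z": 1.5, "spin": 0},
    {"gripper": 1, "x": 0, "y": 0, "z": 1, "spin": 0},
    {"gripper": 1, "x": 0, "y": 0, "z": 1, "spin": 0},
    {"gripper": 1, "x": 0, "y": 0, "z": 1, "spin": 0},
    {"gripper": 1, "x": 0, "y": 0, "z": 0.5, "spin": 0},
    {"gripper": 1, "x": 0, "y": 0, "z": 0, "spin": 0},
    {"gripper": 1, "x": 0, "y": 0, "z": 0, "spin": 0},
    {"gripper": 1, "x": 0, "y": 0, "z": 0, "spin": 0}
  ]
}}

```text
time: 14.35
eef_pos: [0.5479, 0.3682, 0.0889]
tcp_rot: [0.996, -0.086, 0.0, -0.0]
contact_force: [-0.1, 0.2, -5.8]
opening: 0.497
finger_force: 62.2
```

Request:
{"op": "step_arm", "data": {
  "commands": [
    {"gripper": 1, "x": 0, "y": 0, "z": 0.7, "spin": 0},
    {"gripper": 1, "x": 0, "y": 0, "z": 0.7, "spin": 0},
    {"gripper": 1, "x": 0, "y": 0, "z": 0.7, "spin": 0},
    {"gripper": 1, "x": 0, "y": 0, "z": 0.7, "spin": 0},
    {"gripper": 1, "x": 0, "y": 0, "z": 0.7, "spin": 0},
    {"gripper": 1, "x": 0, "y": 0, "z": 0, "spin": 0},
    {"gripper": 1, "x": 0, "y": 0, "z": 0, "spin": 0},
    {"gripper": 1, "x": 0, "y": 0, "z": 0, "spin": 0},
    {"gripper": 1, "x": 0, "y": 0, "z": 0, "spin": 0},
    {"gripper": 1, "x": 0, "y": 0, "z": 0, "spin": 0}
  ]
}}

```text
time: 15.35
eef_pos: [0.5485, 0.3684, 0.0881]
tcp_rot: [0.996, -0.086, 0.0, 0.0]
contact_force: [-4.0, -2.5, 6.5]
opening: 0.498
finger_force: 63.7
```

Request:
{"op": "step_arm", "data": {
  "commands": [
    {"gripper": 1, "x": 0, "y": 0, "z": -1, "spin": 0},
    {"gripper": 0, "x": 0, "y": 0, "z": 0, "spin": 0},
    {"gripper": -0.5, "x": 0, "y": 0, "z": 0, "spin": 0},
    {"gripper": -1, "x": 0, "y": 0, "z": 0, "spin": 0},
    {"gripper": -1, "x": 0, "y": 0, "z": 0, "spin": 0},
    {"gripper": -1, "x": 0, "y": 0, "z": 0, "spin": 0},
    {"gripper": -1, "x": 0, "y": 0, "z": 0, "spin": 0},
    {"gripper": -1, "x": 0, "y": 0, "z": -5, "spin": 0},
    {"gripper": -1, "x": 0, "y": 0, "z": -15, "spin": 0},
    {"gripper": -1, "x": 0, "y": 0, "z": -20, "spin": 0}
  ]
}}

```text
time: 16.35
eef_pos: [0.5474, 0.3679, 0.1266]
tcp_rot: [0.996, -0.086, -0.001, 0.0]
contact_force: [-0.2, -0.6, -0.6]
opening: 0.997
finger_force: 0.0
```

Request:
{"op": "step_arm", "data": {
  "commands": [
    {"gripper": -1, "x": 0, "y": 0, "z": -25, "spin": 0},
    {"gripper": -1, "x": 0, "y": 0, "z": -25, "spin": 0},
    {"gripper": -1, "x": 0, "y": 0, "z": -25, "spin": 0},
    {"gripper": 1, "x": 0, "y": 15, "z": -10, "spin": 0},
    {"gripper": 1, "x": -3, "y": 30, "z": 0, "spin": 0},
    {"gripper": 1, "x": -8, "y": 35, "z": 0, "spin": 0},
    {"gripper": 1, "x": -8, "y": 35, "z": 0, "spin": 0},
    {"gripper": 1, "x": -8, "y": 35, "z": 0, "spin": 0},
    {"gripper": 1, "x": -8, "y": 30, "z": 0, "spin": 0},
    {"gripper": 1, "x": -5, "y": 15, "z": 0, "spin": 0}
  ]
}}

```text
time: 17.35
eef_pos: [0.4747, 0.1814, 0.2127]
tcp_rot: [0.996, -0.086, 0.001, -0.0]
contact_force: [0.4, 0.7, 0.2]
opening: 0.004
finger_force: 0.0
```

```bash
python3 - <<'E'
from h import *
need(.467,.164,.17)
c=read_camera("scene");cv2.imwrite("pics/red5.png",cv2.resize(c["color"][60:260,240:440,::-1],None,fx=3,fy=3,interpolation=cv2.INTER_CUBIC))
E
```

```text
t 17.35 pos [0.4747 0.1814 0.2127] need mm [-4.7 18.4 42.7] xang -9.91 tilt z [ 1.9e-03  1.0e-04 -1.0e+00] F [0.4  0.69 0.17] q [ 0.17 -0.06  2.01 -0.    1.18  1.91]
```

View pics/red5.png

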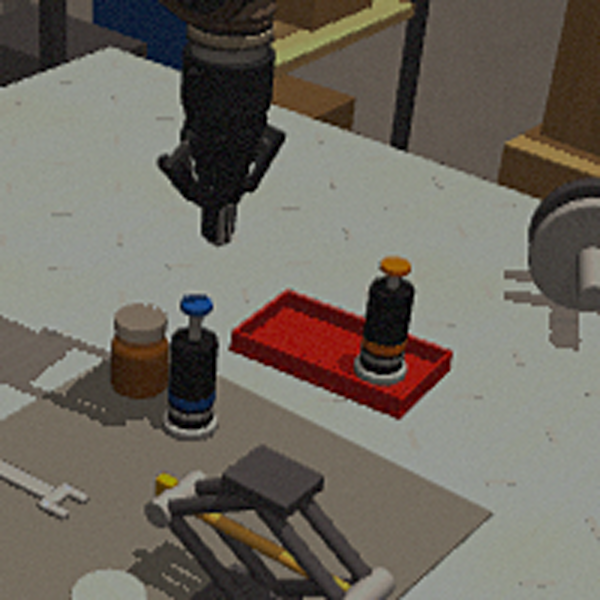

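The orange damper stands upright in the red tray's far slot (crop (385,325)). The shut fingers are at (220,240), above and to the right of the blue cap at (197,305).

Request:
{"op": "step_arm", "data": {
  "commands": [
    {"gripper": 1, "x": -4, "y": 14, "z": 5, "spin": 0},
    {"gripper": 1, "x": 0, "y": 4, "z": 8, "spin": 0},
    {"gripper": 1, "x": 0, "y": 0, "z": 8, "spin": 0},
    {"gripper": 1, "x": 0, "y": 0, "z": 8, "spin": 0},
    {"gripper": 1, "x": 0, "y": 0, "z": 8, "spin": 0},
    {"gripper": 1, "x": 0, "y": 0, "z": 8, "spin": 0},
    {"gripper": 1, "x": 0, "y": 0, "z": 5, "spin": 0},
    {"gripper": 1, "x": 0, "y": 0, "z": 3, "spin": 0},
    {"gripper": 1, "x": 0, "y": 0, "z": 0, "spin": 0},
    {"gripper": 1, "x": 0, "y": 0, "z": 0, "spin": 0}
  ]
}}

```text
time: 18.4
eef_pos: [0.4684, 0.1658, 0.1586]
tcp_rot: [0.996, -0.086, 0.0, -0.0]
contact_force: [0.2, 1.0, -0.4]
opening: 0.0
finger_force: 0.0
```

```bash
python3 -c "
from h import *
need(.467,.164,.143)"
```

```text
t 18.4 pos [0.4684 0.1658 0.1586] need mm [-1.1  2.1 15.6] xang -9.83 tilt z [ 5.e-04  1.e-04 -1.e+00] F [ 0.16  0.95 -0.45] q [ 0.14 -0.02  2.08 -0.    1.08  1.88]
```

Request:
{"op": "step_arm", "data": {
  "commands": [
    {"gripper": 1, "x": -1, "y": 1, "z": 2, "spin": 0},
    {"gripper": 1, "x": 0, "y": 0, "z": 2, "spin": 0},
    {"gripper": 1, "x": 0, "y": 0, "z": 2, "spin": 0},
    {"gripper": 1, "x": 0, "y": 0, "z": 2, "spin": 0},
    {"gripper": 1, "x": 0, "y": 0, "z": 2, "spin": 0},
    {"gripper": 1, "x": 0, "y": 0, "z": 2, "spin": 0},
    {"gripper": 1, "x": 0, "y": 0, "z": 2, "spin": 0},
    {"gripper": 1, "x": 0, "y": 0, "z": 2, "spin": 0},
    {"gripper": 1, "x": 0, "y": 0, "z": 1, "spin": 0},
    {"gripper": 1, "x": 0, "y": 0, "z": 0, "spin": 0}
  ]
}}

```text
time: 19.4
eef_pos: [0.4674, 0.165, 0.1421]
tcp_rot: [0.996, -0.086, 0.0, 0.0]
contact_force: [-2.2, -0.8, 5.8]
opening: 0.001
finger_force: 3.1
```

Request:
{"op": "step_arm", "data": {
  "commands": [
    {"gripper": 1, "x": 0, "y": 0, "z": 0.5, "spin": 0},
    {"gripper": 1, "x": 0, "y": 0, "z": 0.5, "spin": 0},
    {"gripper": 1, "x": 0, "y": 0, "z": 0.5, "spin": 0},
    {"gripper": 1, "x": 0, "y": 0, "z": 0.5, "spin": 0},
    {"gripper": 1, "x": 0, "y": 0, "z": 0.5, "spin": 0},
    {"gripper": 1, "x": 0, "y": 0, "z": 0.5, "spin": 0},
    {"gripper": 1, "x": 0, "y": 0, "z": 0, "spin": 0},
    {"gripper": 1, "x": 0, "y": 0, "z": 0, "spin": 0},
    {"gripper": 1, "x": 0, "y": 0, "z": 0, "spin": 0},
    {"gripper": 1, "x": 0, "y": 0, "z": 0, "spin": 0}
  ]
}}

```text
time: 20.4
eef_pos: [0.4681, 0.1652, 0.1408]
tcp_rot: [0.996, -0.086, 0.001, -0.0]
contact_force: [-3.0, -1.1, 12.9]
opening: -0.0
finger_force: 6.3
```

Request:
{"op": "step_arm", "data": {
  "commands": [
    {"gripper": 1, "x": 0, "y": 0, "z": 0.5, "spin": 0},
    {"gripper": 1, "x": 0, "y": 0, "z": 0.5, "spin": 0},
    {"gripper": 1, "x": 0, "y": 0, "z": 0.5, "spin": 0},
    {"gripper": 1, "x": 0, "y": 0, "z": 0, "spin": 0},
    {"gripper": 1, "x": 0, "y": 0, "z": 0, "spin": 0},
    {"gripper": 1, "x": 0, "y": 0, "z": 0, "spin": 0},
    {"gripper": 1, "x": 0, "y": 0, "z": 0, "spin": 0},
    {"gripper": 1, "x": 0, "y": 0, "z": 0, "spin": 0},
    {"gripper": 1, "x": 0, "y": 0, "z": 0, "spin": 0},
    {"gripper": 1, "x": 0, "y": 0, "z": 0, "spin": 0}
  ]
}}

```text
time: 21.4
eef_pos: [0.4685, 0.1653, 0.1401]
tcp_rot: [0.996, -0.086, 0.001, -0.0]
contact_force: [-4.2, -1.5, 15.6]
opening: 0.0
finger_force: 7.7
```

Blue binds as well: about 4 N/mm, held at 15.6 N at roughly 16 mm. It goes in the red tray's near slot.

Request:
{"op": "step_arm", "data": {
  "commands": [
    {"gripper": 1, "x": 0, "y": 0, "z": -5, "spin": 0},
    {"gripper": 1, "x": 0, "y": 0, "z": -10, "spin": 0},
    {"gripper": 1, "x": 0, "y": 0, "z": -20, "spin": 0},
    {"gripper": -1, "x": 0, "y": 0, "z": -20, "spin": 0},
    {"gripper": -1, "x": 0, "y": 0, "z": -10, "spin": 0},
    {"gripper": -1, "x": 0, "y": 0, "z": 0, "spin": 0},
    {"gripper": -1, "x": 0, "y": 0, "z": 0, "spin": 0},
    {"gripper": -1, "x": 0, "y": 0, "z": 0, "spin": 0},
    {"gripper": -1, "x": 0, "y": 0, "z": 0, "spin": 0},
    {"gripper": -1, "x": 0, "y": 0, "z": 0, "spin": 0}
  ]
}}

```text
time: 22.4
eef_pos: [0.4666, 0.1649, 0.201]
tcp_rot: [0.996, -0.086, -0.001, 0.0]
contact_force: [-0.6, 0.5, 0.6]
opening: 1.003
finger_force: 0.0
```

```bash
python3 -c "
from h import *
need(.467,.1645,.083)"
```

```text
t 22.4 pos [0.4666 0.1649 0.201 ] need mm [  0.6   0.3 118. ] xang -9.83 tilt z [-1.5e-03 -2.0e-04 -1.0e+00] F [-0.63  0.46  0.64] q [ 0.13 -0.07  2.05  0.    1.16  1.88]
```

Request:
{"op": "step_arm", "data": {
  "commands": [
    {"gripper": -1, "x": 0, "y": 0, "z": 10, "spin": 0},
    {"gripper": -1, "x": 0, "y": 0, "z": 14, "spin": 0},
    {"gripper": -1, "x": 0, "y": 0, "z": 14, "spin": 0},
    {"gripper": -1, "x": 0, "y": 0, "z": 14, "spin": 0},
    {"gripper": -1, "x": 0, "y": 0, "z": 14, "spin": 0},
    {"gripper": -1, "x": 0, "y": 0, "z": 14, "spin": 0},
    {"gripper": -1, "x": 0, "y": 0, "z": 14, "spin": 0},
    {"gripper": -1, "x": 0, "y": 0, "z": 13, "spin": 0},
    {"gripper": -1, "x": 0, "y": 0, "z": 8, "spin": 0},
    {"gripper": -1, "x": 0, "y": 0, "z": 2, "spin": 0}
  ]
}}

```text
time: 23.4
eef_pos: [0.4664, 0.1649, 0.0835]
tcp_rot: [0.996, -0.086, -0.001, 0.0]
contact_force: [-0.9, -0.6, 0.3]
opening: 1.0
finger_force: 0.0
```

Request:
{"op": "step_arm", "data": {
  "commands": [
    {"gripper": 1, "x": 0, "y": 0, "z": 0, "spin": 0},
    {"gripper": 1, "x": 0, "y": 0, "z": 0, "spin": 0},
    {"gripper": 1, "x": 0, "y": 0, "z": 0, "spin": 0},
    {"gripper": 1, "x": 0, "y": 0, "z": 0, "spin": 0},
    {"gripper": 1, "x": 0, "y": 0, "z": 0, "spin": 0},
    {"gripper": 1, "x": 0, "y": 0, "z": 0, "spin": 0},
    {"gripper": 1, "x": 0, "y": 0, "z": 0, "spin": 0},
    {"gripper": 1, "x": 0, "y": 0, "z": 0, "spin": 0},
    {"gripper": 1, "x": 0, "y": 0, "z": 0, "spin": 0},
    {"gripper": 1, "x": 0, "y": 0, "z": 0, "spin": 0}
  ],
  "force": 60
}}

```text
time: 24.4
eef_pos: [0.468, 0.1652, 0.0859]
tcp_rot: [0.996, -0.086, 0.001, -0.0]
contact_force: [-0.1, 1.4, 5.8]
opening: 0.494
finger_force: 62.2
```

Request:
{"op": "step_arm", "data": {
  "commands": [
    {"gripper": 1, "x": 0, "y": 0, "z": -5, "spin": 0},
    {"gripper": 1, "x": 0, "y": 0, "z": -10, "spin": 0},
    {"gripper": 1, "x": 0, "y": 0, "z": -15, "spin": 0},
    {"gripper": 1, "x": 0, "y": 0, "z": -20, "spin": 0},
    {"gripper": 1, "x": 0, "y": 0, "z": -15, "spin": 0},
    {"gripper": 1, "x": 0, "y": 0, "z": -10, "spin": 0},
    {"gripper": 1, "x": 0, "y": 0, "z": -5, "spin": 0},
    {"gripper": 1, "x": 0, "y": 0, "z": 0, "spin": 0},
    {"gripper": 1, "x": 0, "y": 0, "z": 0, "spin": 0},
    {"gripper": 1, "x": 0, "y": 0, "z": 0, "spin": 0}
  ]
}}

```text
time: 25.4
eef_pos: [0.4662, 0.1648, 0.1636]
tcp_rot: [0.996, -0.086, -0.001, 0.0]
contact_force: [-1.2, -0.5, -6.9]
opening: 0.495
finger_force: 61.9
```

```bash
python3 -c "
from h import *
need(.458,.360,.163)"
```

```text
t 25.4 pos [0.4662 0.1648 0.1636] need mm [ -41.4 -190.9    0.6] xang -9.83 tilt z [-2.4e-03 -4.0e-04 -1.0e+00] F [-1.18 -0.45 -6.85] q [ 0.13 -0.03  2.08 -0.    1.09  1.88]
```

Request:
{"op": "step_arm", "data": {
  "commands": [
    {"gripper": 1, "x": -2, "y": -10, "z": 0, "spin": 0},
    {"gripper": 1, "x": -5, "y": -20, "z": 0, "spin": 0},
    {"gripper": 1, "x": -6, "y": -30, "z": 0, "spin": 0},
    {"gripper": 1, "x": -7, "y": -35, "z": 0, "spin": 0},
    {"gripper": 1, "x": -7, "y": -35, "z": 0, "spin": 0},
    {"gripper": 1, "x": -7, "y": -30, "z": 0, "spin": 0},
    {"gripper": 1, "x": -5, "y": -20, "z": 0, "spin": 0},
    {"gripper": 1, "x": -2, "y": -11, "z": 0, "spin": 0},
    {"gripper": 1, "x": 0, "y": 0, "z": 0, "spin": 0},
    {"gripper": 1, "x": 0, "y": 0, "z": 0, "spin": 0}
  ]
}}

```text
time: 26.4
eef_pos: [0.459, 0.3597, 0.1643]
tcp_rot: [0.996, -0.086, -0.0, 0.001]
contact_force: [-0.0, -0.3, -7.6]
opening: 0.5
finger_force: 62.5
```

```bash
python3 -c "
from h import *
need(.458,.360,.088)"
```

```text
t 26.4 pos [0.459  0.3597 0.1643] need mm [-1.  -0.2 76.3] xang -9.81 tilt z [-9.0e-04 -1.3e-03 -1.0e+00] F [-0.  -0.3 -7.6] q [ 0.49  0.17  1.87 -0.    1.1   2.23]
```

Request:
{"op": "step_arm", "data": {
  "commands": [
    {"gripper": 1, "x": -1, "y": 0, "z": 5, "spin": 0},
    {"gripper": 1, "x": 0, "y": 0, "z": 10, "spin": 0},
    {"gripper": 1, "x": 0, "y": 0, "z": 15, "spin": 0},
    {"gripper": 1, "x": 0, "y": 0, "z": 15, "spin": 0},
    {"gripper": 1, "x": 0, "y": 0, "z": 12, "spin": 0},
    {"gripper": 1, "x": 0, "y": 0, "z": 8, "spin": 0},
    {"gripper": 1, "x": 0, "y": 0, "z": 4, "spin": 0},
    {"gripper": 1, "x": 0, "y": 0, "z": 2, "spin": 0},
    {"gripper": 1, "x": 0, "y": 0, "z": 1, "spin": 0},
    {"gripper": 1, "x": 0, "y": 0, "z": 0, "spin": 0}
  ]
}}

```text
time: 27.4
eef_pos: [0.4586, 0.3606, 0.0934]
tcp_rot: [0.996, -0.086, 0.0, -0.0]
contact_force: [-0.8, -0.5, -7.0]
opening: 0.5
finger_force: 62.5
```

Request:
{"op": "step_arm", "data": {
  "commands": [
    {"gripper": 1, "x": 0, "y": 0, "z": 1, "spin": 0},
    {"gripper": 1, "x": 0, "y": 0, "z": 1, "spin": 0},
    {"gripper": 1, "x": 0, "y": 0, "z": 1, "spin": 0},
    {"gripper": 1, "x": 0, "y": 0, "z": 0.7, "spin": 0},
    {"gripper": 1, "x": 0, "y": 0, "z": 0.7, "spin": 0},
    {"gripper": 1, "x": 0, "y": 0, "z": 0.6, "spin": 0},
    {"gripper": 1, "x": 0, "y": 0, "z": 0, "spin": 0},
    {"gripper": 1, "x": 0, "y": 0, "z": 0, "spin": 0},
    {"gripper": 1, "x": 0, "y": 0, "z": 0, "spin": 0},
    {"gripper": 1, "x": 0, "y": 0, "z": 0, "spin": 0}
  ]
}}

```text
time: 28.4
eef_pos: [0.4583, 0.3604, 0.088]
tcp_rot: [0.996, -0.086, 0.0, 0.0]
contact_force: [-0.5, -0.7, -5.0]
opening: 0.497
finger_force: 62.7
```

Request:
{"op": "step_arm", "data": {
  "commands": [
    {"gripper": 1, "x": 0, "y": 0, "z": 0.7, "spin": 0},
    {"gripper": 1, "x": 0, "y": 0, "z": 0.7, "spin": 0},
    {"gripper": 1, "x": 0, "y": 0, "z": 0, "spin": 0},
    {"gripper": 0, "x": 0, "y": 0, "z": 0, "spin": 0},
    {"gripper": -0.5, "x": 0, "y": 0, "z": 0, "spin": 0},
    {"gripper": -1, "x": 0, "y": 0, "z": 0, "spin": 0},
    {"gripper": -1, "x": 0, "y": 0, "z": 0, "spin": 0},
    {"gripper": -1, "x": 0, "y": 0, "z": 0, "spin": 0},
    {"gripper": -1, "x": 0, "y": 0, "z": 0, "spin": 0},
    {"gripper": -1, "x": 0, "y": 0, "z": -5, "spin": 0}
  ]
}}

```text
time: 29.4
eef_pos: [0.4578, 0.3601, 0.0908]
tcp_rot: [0.996, -0.086, -0.001, 0.0]
contact_force: [0.0, 0.5, 0.3]
opening: 0.998
finger_force: 0.0
```

Request:
{"op": "step_arm", "data": {
  "commands": [
    {"gripper": -1, "x": 0, "y": 0, "z": -15, "spin": 0},
    {"gripper": -1, "x": 0, "y": 0, "z": -25, "spin": 0},
    {"gripper": -1, "x": 0, "y": 0, "z": -30, "spin": 0},
    {"gripper": -1, "x": 0, "y": 0, "z": -30, "spin": 0},
    {"gripper": -1, "x": 0, "y": 0, "z": -30, "spin": 0},
    {"gripper": -1, "x": 0, "y": 20, "z": -20, "spin": 0},
    {"gripper": -1, "x": 0, "y": 35, "z": 0, "spin": 0},
    {"gripper": -1, "x": 0, "y": 35, "z": 0, "spin": 0},
    {"gripper": -1, "x": 0, "y": 30, "z": 0, "spin": 0},
    {"gripper": -1, "x": 0, "y": 0, "z": 0, "spin": 0}
  ]
}}

```text
time: 30.4
eef_pos: [0.4375, 0.2399, 0.2428]
tcp_rot: [0.996, -0.087, 0.001, 0.0]
contact_force: [0.8, -0.2, -1.0]
opening: 1.004
finger_force: 0.0
```

```bash
python3 - <<'E'
from h import *
need(.458,.360,.25)
c=read_camera("scene");cv2.imwrite("pics/red6.png",cv2.resize(c["color"][120:320,210:410,::-1],None,fx=3,fy=3,interpolation=cv2.INTER_CUBIC))
for n in("scene","top"):
    c=read_camera(n);w=cloud(c)
    m=(w[...,2]>.035)&(w[...,2]<.16)&(abs(w[...,1]-.363)<.09)&(abs(w[...,0]-.503)<.13)
    nl,L,st,_=cv2.connectedComponentsWithStats(m.astype(np.uint8))
    for i in range(1,nl):
        if st[i,4]>20: p=w[L==i];print(n,((p.min(0)+p.max(0))/2).round(3),p[:,2].max().round(3))
E
```

```text
t 30.4 pos [0.4375 0.2399 0.2428] need mm [  -0.6 -121.8   -7.2] xang -9.99 tilt z [ 1.7e-03 -3.0e-04 -1.0e+00] F [ 0.82 -0.22 -1.02] q [ 0.3  -0.11  2.   -0.    1.24  2.04]
scene [0.46  0.356 0.084] 0.133
scene [0.55  0.366 0.085] 0.134
top [0.547 0.368 0.086] 0.137
```

View pics/red6.png

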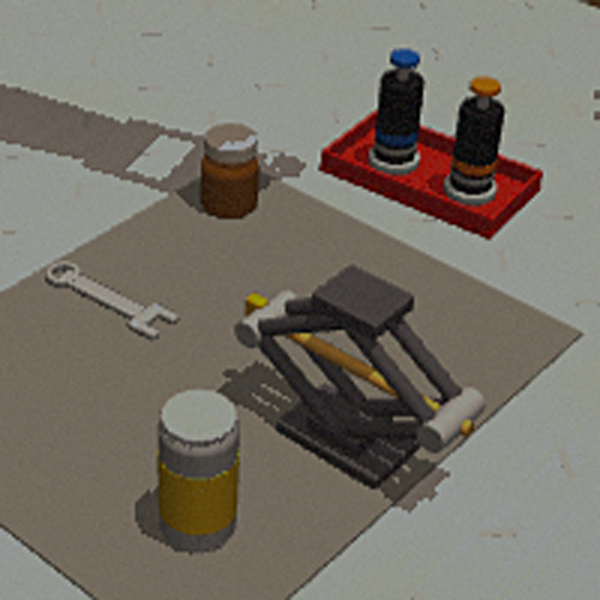

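Both dampers stand upright in the red tray (crop (400,115) and (478,140)), and the jar, can, wrench and jack are undisturbed. The robot is clear.

```bash
python3 -c "
from plant import *
print(sign_off())"
```

```text
the job is handed in; nothing more can be done
None
```

Both dampers bind: orange stopped short at about 14.6 N and blue at about 15.6 N, so both now stand upright in the red tray, nothing else looks disturbed, and the job is handed in (no verdict was returned).

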